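# Press the secret catch of the bar chest

### The job

The long dark wooden chest has a secret drawer: one of the look-alike tiles of the pale inlaid strip on its lid is really a flush push catch. Feel along the strip with the fingertips until you find the tile that gives way, press the catch all the way down so that the drawer in the front comes fully out, then draw the hand clear. Leave the two stoppers on the lid, the jigger and the cherry jar standing where they are.

Things in the scene. Friction and masses are not known exactly. Their poses are not given: they have to be found in the camera images.
- chest: Dark wood chest, fixed to the worktop, 140 mm deep (x) by 380 mm long (y) by 95 mm high, brass corners. Origin: centre of its underside on the worktop; x points from its drawer front to its back, y along its length, z up. It stands turned by up to about 15 degrees from the robot's axes.
- strip (a point): Centre of the lid, 95 mm above the chest's origin, chest axes: middle of the pale strip, 75 mm wide (chest x), 170 mm long (chest y), level with the lid to 0.5 mm and divided into like tiles 46 mm apart. One is the catch, at chest x = 0; its centre lies anywhere from -50 to +50 mm along the strip (chest y). This is not reported: feel for it. The other tiles are rigid.
- catch (a joint): How far the catch tile is pressed: 0 (up) to 0.007 m (fully down). Like each tile it is 44 mm (chest x) by 42 mm (chest y), in an opening 46 by 44 mm, its top 1 mm below the pale rim. Only fingertips that fit wholly into the opening can push it down. It gives at about 4 N, has no spring and stays where it is pushed.
- drawer (a joint): How far the drawer has come out of the chest's front (towards chest -x), 0 to 0.042 m. A linkage drives it from the catch: 6 mm of drawer for each mm of catch. The drawer front is 266 mm long, 60 mm high and has no handle; it needs free space in front of the chest.
- stopper_brass: Brass bottle stopper, 31 mm across, 45 mm high, standing loose on the lid near its +y end, about 155 mm from the strip's centre. Origin: centre of its underside. Leave alone.
- stopper_steel: Light grey bottle stopper, 31 mm across, 45 mm high, standing loose on the lid near its -y end, about 155 mm from the strip's centre. Origin: centre of its underside. Leave alone.
- jigger: Brass double jigger, 44 mm across, 78 mm high, on the worktop past the chest's +y end. Origin: centre of its underside. Leave alone.
- cherry_jar: Jar of cherries with green cap, 62 mm across, 86 mm high, on the worktop past the chest's -y end. Origin: centre of its underside. Leave alone.

How it is judged (in metres and radians):
On the way:
1. the catch is pressed all the way down and the drawer comes out (value of joint catch above 0.0058 m and value of joint drawer above 0.035 m), for 0.1 s.
At the end, for the whole second after the job is handed in: The catch is down at least 5.8 of its 7 mm, the drawer stands at least 35 of its 42 mm out and is at rest, and the jigger, jar and both stoppers stand upright within 20 mm of where they were (all of step 1 and velocity of joint drawer below 0.01 m/s and angle between each of jigger, cherry_jar, stopper_brass, stopper_steel's own z axis and vertical below 0.2 rad and distance of each of jigger, cherry_jar, stopper_brass, stopper_steel from where it was at the start of the episode below 0.02 m); the robot touches nothing.
It fails at once if the jigger is knocked over, lifted or shoved more than 20 mm (distance of jigger from where it was at the start of the episode above 0.02 m or angle between jigger's own z axis and vertical above 0.35 rad).
It fails at once if the cherry jar is knocked over, lifted or shoved more than 20 mm (distance of cherry_jar from where it was at the start of the episode above 0.02 m or angle between cherry_jar's own z axis and vertical above 0.35 rad).
It fails at once if the brass stopper is knocked over, lifted or shoved more than 20 mm (distance of stopper_brass from where it was at the start of the episode above 0.02 m or angle between stopper_brass's own z axis and vertical above 0.35 rad).
It fails at once if the grey stopper is knocked over, lifted or shoved more than 20 mm (distance of stopper_steel from where it was at the start of the episode above 0.02 m or angle between stopper_steel's own z axis and vertical above 0.35 rad).
It also fails if it takes over 51 s, if anything falls off the work surface, if the arm or the gripper's body presses on something with over 40 N, if the wrist force passes 120 N, or if a joint passes its speed limit or range.

### The arm

A 7-joint arm with a two-finger parallel gripper is mounted at the origin on a cart in front of the work surface, level with it; the furniture and walls round the work are solid. World frame = base frame: x ahead of the robot, y to its left, z up, the work surface at z = 0. Lengths are in mm, angles in rad, forces in N, time in s.
With the tool pointing down it reaches from about 400 to 875 mm from the base axis. Payload 4.4 kg.
Tool frame: the origin (TCP) lies at the very end of the fingers, on their centre line; the grasp point (between the pads) lies 19 mm behind it; z points along the fingers, y is the line along which they close (so a half turn about z gives the same grasp; the last joint's range is limited). The gripper opens to 85 mm and grips with 20 to 120 N. Pads are 22 mm wide; open, the fingers measure 114 mm over their backs; the gripper's body (76 mm by 85 mm) begins 54 mm behind the grasp point. The pads swing forward as they close: fully open they stand 13 mm farther back than shut.
Start: joints at [1.218, 0.628, 0.038, 1.517, -0.027, 0.996, -0.02], TCP at [183.902, -623.456, 231.313] pointing down, gripper open.
Joint ranges: [-3.06, 3.06], [-0.37, 2.12], [-1.25, 1.32], [0.18, 2.47], [-1.1, 4.24], [0.23, 1.98], [-2.94, 2.94]. Speed limits (rad/s): [2.57, 2.57, 3.14, 3.14, 3.14, 3.14, 3.14].

### API

Orientations are given as [roll, pitch, yaw] about the fixed x, y, z axes, in that order (R = Rz(yaw) Ry(pitch) Rx(roll)).
In Python, from cell import read_state, get_image, camera_info, finish_job gives the robot as it stands.
- The arm moves only by the tool play_rows, never from a script. Its argument "deltas" is one flat list of numbers, 7 for each row, row after row: the shift along the tool's x, y, z in mm, then the turn, a rotation vector about the tool's x, y, z in rad, then the opening, from 0 (shut) to 1 (fully open). In form: [dx, dy, dz, ax, ay, az, grip, dx, dy, dz, ax, ay, az, grip, ...]. A call has 1 to 10 rows; each row is the pose to reach, as a shift and turn from the pose commanded when the call began, along the tool's axes at that moment; what a row does not reach only later rows make up. A row lasts 1/8 s, in which the tool goes at most 62.5 mm and 10.7 degrees, less where a joint would pass 70% of its speed; a pose out of reach is approached as far as the arm can. A call with a gripper value outside its range is refused whole. The fingers move at their own pace and stop on an object; the grip force is fixed at half the most. Time passes only in rows, so rows that repeat a pose let the fingers close. It gives the time, the measured TCP pose, the force, the opening and the grip force at its end, in the units of the state.
- read_state(): the state, without advancing time (a new reading comes with each control period).
- get_image(name): name is "side" or "top" or "wrist"; returns the picture (400x640x3 uint8, red, green, blue); there is no depth.
- camera_info(name): a dict with "fx", "fy", "cx", "cy" (pixels), "T" (4x4, takes a point from camera to world coordinates). Camera axes: x right, y down, z forward; pixel columns grow to the right and rows downward; lengths in mm; the calibration is good to about 2 mm. The wrist camera is an equidistant fisheye: a pixel r from the principal point sees the ray r / f radians off the axis. A picture is of the moment at which its call begins: read the wrist's pose just before it. camera_info takes no time and is no camera call; for the wrist camera it gives the pose at the moment of the call.
- finish_job(): hands the job in; it is judged then, once.
The state is a dict: "clock": time; "qpos": joint angles; "qd": joint speeds; "tau": joint torques, N m; "eef_pos": TCP position; "tool_rot": TCP orientation; "force": force on the tool from outside, world axes, zero at the start; "torque": the same for the moment, N m; "width": finger opening in mm; "gripper_force": force on a finger pad.
Only numpy, scipy, OpenCV 4.12 (cv2) and the standard library are available. Lean on these libraries where they do the work, as an engineer would, in place of code of your own. Each camera call takes 0.05 s, during which the arm holds its last target. There are 200 camera calls.

## Working session

There is one attempt and no reset: what is moved stays moved. The work goes in short steps, Python scripts to look and compute and a tool call to move; the robot and the scene stay as the last step left them, time stands still between calls to the robot, and variables do not carry over. Pictures are saved under pics/ and viewed, at most 10 in all, crops included, and the job is handed in when it is done.

Besides the shell and the picture viewer there is one more tool, called after "Call:" as name(argument=value, ...) on one line, values as JSON. play_rows: Moves the arm, as the interface text tells. Its arguments: {"type":"object","properties":{"deltas":{"type":"array"}},"required":["deltas"]}

```bash
mkdir -p pics
python3 - <<'E'
from cell import *
import cv2,numpy as np
s=read_state();print({k:np.round(v,3).tolist() for k,v in s.items()})
for n in("top","side"):
    im=get_image(n);cv2.imwrite(f"pics/{n}0.png",im[:,:,::-1])
    c=camera_info(n);print(n,c["fx"],c["fy"],c["cx"],c["cy"],np.round(c["T"],4).tolist())
E
```

```text
{'clock': 0.0, 'qpos': [1.218, 0.629, 0.038, 1.518, -0.027, 0.996, -0.02], 'qd': [-0.001, 0.002, 0.0, -0.001, -0.001, -0.001, 0.0], 'tau': [0.0, -56.34, 1.226, -19.344, 0.011, 0.011, -0.0], 'eef_pos': [183.711, -622.837, 230.39], 'tool_rot': [-3.14, 0.0, 0.287], 'force': [0.262, 0.115, 0.133], 'torque': [-0.026, 0.056, 0.008], 'gripper_force': 0.0, 'width': 85.363}
top 475.81845765604834 475.81845765604834 321.2529969601054 194.0306099032767 [[0.0239, -0.9945, 0.1018, 378.883], [-0.9996, -0.0221, 0.0187, 37.0913], [-0.0163, -0.1022, -0.9946, 1337.5698], [0.0, 0.0, 0.0, 1.0]]
side 365.8094415103255 365.8094415103255 322.15255960521154 202.9529099389258 [[0.9908, -0.0464, 0.1271, 394.1164], [-0.1348, -0.4143, 0.9001, -748.8454], [0.0109, -0.909, -0.4167, 436.2485], [0.0, 0.0, 0.0, 1.0]]
```

View pics/top0.png

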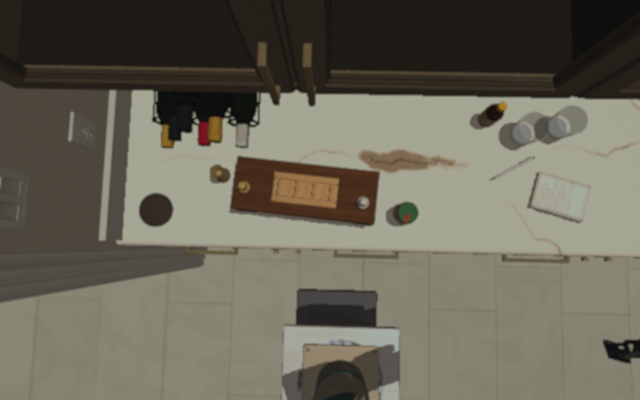

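View pics/side0.png

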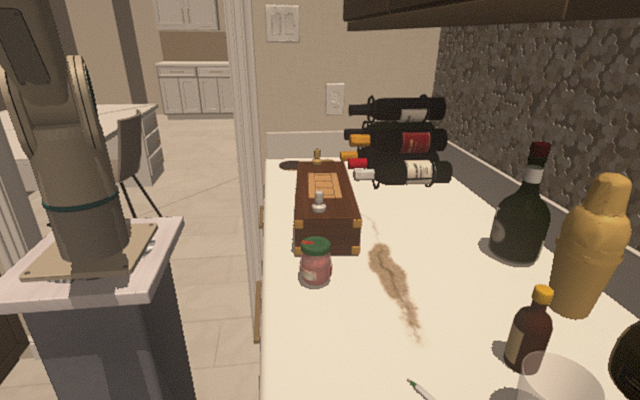

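The top view shows the chest with lid corners at about (237,157), (379,173), (373,224) and (232,211), and the strip centred near (306,190). The stoppers are at (244,187) and (363,202), the jigger at (220,174) and the jar at (406,213). In the side view the strip is near (324,186), the jar at (316,262) and the grey stopper at (319,202).

```bash
cat > h.py <<'E'
import numpy as np,cv2
from cell import *
def ray(n,uv):
    c=camera_info(n);T=np.array(c["T"]);d=T[:3,:3]@[(uv[0]-c["cx"])/c["fx"],(uv[1]-c["cy"])/c["fy"],1];return T[:3,3],d/np.linalg.norm(d)
def onz(n,uv,z):
    o,d=ray(n,uv);return o+d*(z-o[2])/d[2]
def tri(a,b):
    (o1,d1),(o2,d2)=ray("top",a),ray("side",b)
    A=[np.eye(3)-np.outer(d,d) for d in(d1,d2)];p=np.linalg.solve(A[0]+A[1],A[0]@o1+A[1]@o2)
    return p,[np.linalg.norm(A[0]@(p-o1)),np.linalg.norm(A[1]@(p-o2))]
E
python3 - <<'E'
from h import *
t=cv2.imread("pics/top0.png");s=cv2.imread("pics/side0.png")
a=cv2.resize(t[145:235,200:430],None,fx=3.4,fy=3.4,interpolation=cv2.INTER_CUBIC)
b=cv2.resize(s[140:290,270:380],None,fx=4,fy=4,interpolation=cv2.INTER_CUBIC)
cv2.imwrite("pics/ta.png",a);cv2.imwrite("pics/sb.png",b)
for n,im,(x0,y0,x1,y1) in(("top",t,(262,165,348,215)),("side",s,(300,165,350,205))):
    h=cv2.cvtColor(im,cv2.COLOR_BGR2HSV);m=(h[...,2]>135).astype(np.uint8)
    k=np.zeros_like(m);k[y0:y1,x0:x1]=m[y0:y1,x0:x1]
    k=cv2.morphologyEx(k,cv2.MORPH_CLOSE,np.ones((3,3)))
    nn,l,st,ce=cv2.connectedComponentsWithStats(k);i=1+st[1:,4].argmax()
    cs,_=cv2.findContours((l==i).astype(np.uint8),0,1);P=cs[0][:,0].astype(float)
    W=np.array([onz(n,p,95)[:2] for p in P]);r=cv2.minAreaRect(W.astype(np.float32))
    print(n,st[i],r,cv2.boxPoints(r).round().tolist())
for nm,a,b in(("strip",(306,190),(324,186)),):print(nm,tri(a,b))
for nm,uv,z in(("brass",(244,187),140),("steel",(363,202),140),("jig",(220,174),78),("jar",(406,213),86)):print(nm,onz("top",uv,z))
for uv in((237,157),(379,173),(373,224),(232,211)):print(onz("top",uv,95).round())
E
```

```text
top [ 272  173   67   34 1786] ((517.5496826171875, 103.69902038574219), (167.82176208496094, 74.7646484375), 84.69772338867188) [[473.0, 24.0], [547.0, 17.0], [563.0, 184.0], [488.0, 191.0]]
side [308 173  34  32 819] ((515.0716552734375, 82.09844207763672), (201.5811309814453, 78.18081665039062), 84.26507568359375) [[466.0, -14.0], [544.0, -22.0], [564.0, 178.0], [486.0, 186.0]]
strip (array([517.36127219, 100.97900439,  89.6718205 ]), [np.float64(0.9249306499337275), np.float64(0.9249306499337075)])
brass [515.07431654 256.31072531 140.        ]
steel [483.62018576 -46.1809796  140.        ]
jig [555.7922988  333.62774339  78.        ]
jar [ 461.89292287 -163.11648496   86.        ]
[600. 286.  95.]
[565. -90.  95.]
[431. -76.  95.]
[456. 294.  95.]
```

View pics/ta.png

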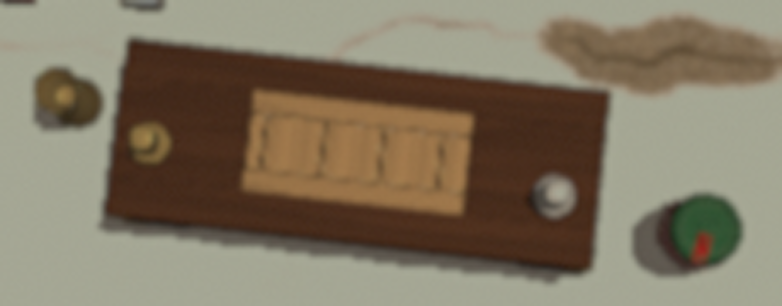

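View pics/sb.png

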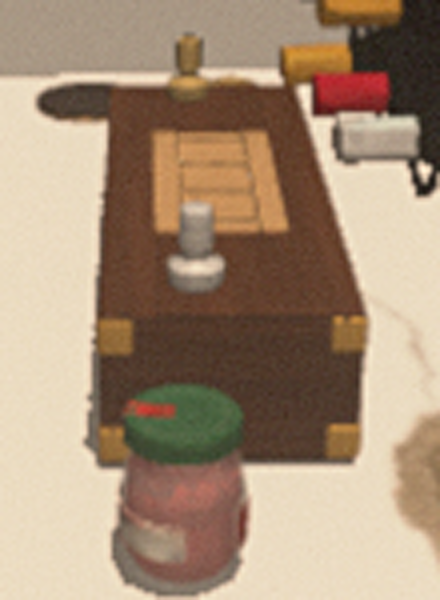

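The chest yaw is about -0.094, the strip centre is about (517.5, 104), and the triangulated height is about 90–95 mm, which fits the text. The crop shows three tiles, at chest y of about +49, +4 and -42. I'll move above the strip with the gripper shut.

Call:
play_rows(deltas=[52,-60,0,0,0,0.04,0,105,-120,0,0,0,0.08,0,157,-180,0,0,0,0.12,0,210,-240,0,0,0,0.15,0,262,-300,0,0,0,0.19,0,315,-360,0,0,0,0.23,0,367,-420,0,0,0,0.27,0,420,-480,0,0,0,0.31,0,472,-540,0,0,0,0.35,0,525,-603,0,0,0,0.381,0])

```text
clock: 1.35
eef_pos: [445.6, -53.7, 231.4]
tool_rot: [3.141, -0.0, -0.095]
force: [1.1, -0.1, 0.1]
width: 0.3
gripper_force: 0.0
```

Call:
play_rows(deltas=[0,0,0,0,0,0,0,0,0,0,0,0,0,0])

```text
clock: 1.6
eef_pos: [444.4, -55.9, 231.0]
tool_rot: [3.141, 0.001, -0.094]
force: [-0.3, 0.1, 1.2]
width: 0.2
gripper_force: 0.0
```

Run:
```python
from h import *
s=read_state();print({k:np.round(s[k],3).tolist() for k in("clock","eef_pos","tool_rot","force","width")})
c=camera_info("wrist");im=get_image("wrist");cv2.imwrite("pics/w1.png",im[:,:,::-1])
print(c["fx"],c["cx"],c["cy"],np.round(c["T"],4).tolist())
```

```text
{'clock': 1.6, 'eef_pos': [444.441, -55.913, 231.038], 'tool_rot': [3.141, 0.001, -0.094], 'force': [-0.258, 0.086, 1.173], 'width': 0.167}
309.70691628693146 317.4067748439565 195.9629495967488 [[-0.0948, -0.9528, -0.2884, 517.748], [-0.9955, 0.0908, 0.0275, -62.4514], [0.0, 0.2897, -0.9571, 373.9059], [0.0, 0.0, 0.0, 1.0]]
```

View pics/w1.png

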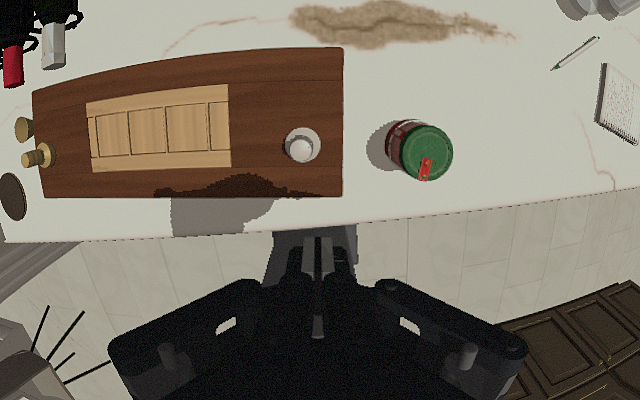

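The wrist view shows the strip with corners at about (86,103), (228,84), (232,165) and (92,172). The tile gaps are near columns 97, 129, 167 and 209. I'll move on over the strip and measure there.

Call:
play_rows(deltas=[19,-55,0,0,0,0,0,38,-110,0,0,0,0,0,58,-166,0,0,0,0,0,58,-166,0,0,0,0,0,58,-166,0,0,0,0,0])

```text
clock: 2.28
eef_pos: [517.9, 101.7, 230.9]
tool_rot: [3.14, 0.001, -0.097]
force: [-0.7, -0.1, -0.3]
width: -0.3
gripper_force: 0.0
```

```bash
cat >> h.py <<'E'
def wz(c,uv,z):
    T=np.array(c["T"]);x,y=uv[0]-c["cx"],uv[1]-c["cy"];r=np.hypot(x,y);t=r/c["fx"]
    d=T[:3,:3]@[np.sin(t)*x/r,np.sin(t)*y/r,np.cos(t)];return T[:3,3]+d*(z-T[2,3])/d[2]
E
python3 - <<'E'
from h import *
import json
s=read_state();print({k:np.round(s[k],3).tolist() for k in("clock","eef_pos","tool_rot","force")})
c=camera_info("wrist");im=get_image("wrist");cv2.imwrite("pics/w2.png",im[:,:,::-1])
json.dump({k:np.array(c[k]).tolist() for k in("fx","cx","cy","T")},open("w2.json","w"))
E
```

```text
{'clock': 2.275, 'eef_pos': [517.885, 101.746, 230.944], 'tool_rot': [3.14, 0.001, -0.097], 'force': [-0.652, -0.149, -0.327]}
```

View pics/w2.png

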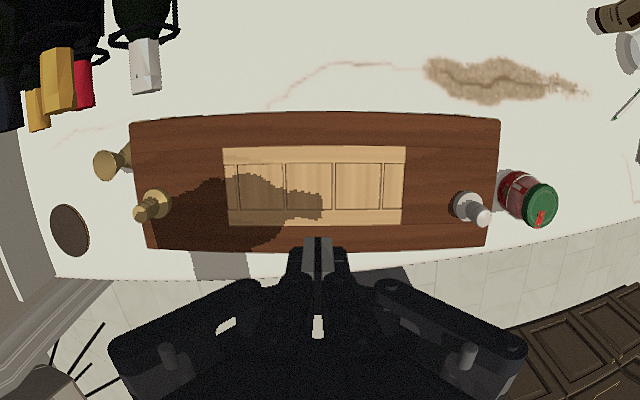

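In this view the strip corners are at about (222,147), (406,146), (401,225) and (229,225). The gaps are at columns 238, 285, 333 and 382, and the tile rows run from 163 to 210.

Run:
```python
from h import *
import json
c=json.load(open("w2.json"))
f=lambda *uv:wz(c,uv,95)[:2]
C=np.array([f(222,147),f(406,146),f(401,225),f(229,225)]);ctr=C.mean(0);print(C.round(),ctr)
r=cv2.minAreaRect(C.astype(np.float32));print(r)
d=(C[0]-C[1]+C[3]-C[2]);yaw=np.arctan2(-d[0],d[1]);print("yaw",yaw)
R=np.array([[np.cos(yaw),-np.sin(yaw)],[np.sin(yaw),np.cos(yaw)]])
for u in(238,285,333,382):print(u,((f(u,187)-ctr)@R).round(1))
for v in(163,210):print(v,((f(310,v)-ctr)@R).round(1))
```

```text
[[563. 187.]
 [547.  16.]
 [469.  23.]
 [486. 194.]] [516.35446554 105.11045   ]
((516.1768798828125, 105.06558990478516), (172.01930236816406, 78.74310302734375), 84.59561920166016)
yaw -0.09633831092213904
238 [ 0.2 72.8]
285 [-0.1 27.4]
333 [ -0.2 -17.5]
382 [ -0.2 -64.1]
163 [22.6  3.8]
210 [-22.9   4.2]
```

Call:
play_rows(deltas=[-1.5,-7.5,30,0,0,0,0,-1.5,-7.5,75,0,0,0,0,-1.5,-7.5,110,0,0,0,0,-1.5,-7.5,125,0,0,0,0,-1.5,-7.5,128,0,0,0,0,-1.5,-7.5,128,0,0,0,0,-1.5,-7.5,128,0,0,0,0])

```text
clock: 3.2
eef_pos: [518.5, 111.9, 104.5]
tool_rot: [-3.141, -0.002, -0.094]
force: [0.7, -0.6, -0.0]
width: 0.2
gripper_force: 0.0
```

Call:
play_rows(deltas=[-1,2.5,4,0,0,0,0,-1,2.5,8,0,0,0,0,-1,2.5,9.5,0,0,0,0,-1,2.5,11,0,0,0,0,-1,2.5,12,0,0,0,0,-1,2.5,12,0,0,0,0])

```text
clock: 3.95
eef_pos: [516.2, 109.4, 91.3]
tool_rot: [3.141, 0.0, -0.094]
force: [-0.1, 0.5, 1.9]
width: 0.2
gripper_force: 1.0
```

Call:
play_rows(deltas=[0,0,1,0,0,0,0,0,0,2,0,0,0,0,0,0,2,0,0,0,0])

```text
clock: 4.32
eef_pos: [516.2, 109.4, 89.2]
tool_rot: [3.141, 0.0, -0.094]
force: [-1.3, 0.5, 1.7]
width: -0.1
gripper_force: 1.0
```

Call:
play_rows(deltas=[0,0,1,0,0,0,0,0,0,2,0,0,0,0,0,0,3,0,0,0,0,0,0,3,0,0,0,0])

```text
clock: 4.82
eef_pos: [516.2, 109.4, 86.6]
tool_rot: [3.142, 0.0, -0.094]
force: [-2.9, -0.2, 6.5]
width: -0.3
gripper_force: 3.2
```

Run:
```python
from h import *
s=read_state();print({k:np.round(s[k],3).tolist() for k in("clock","eef_pos","force","torque")})
im=get_image("wrist");top=get_image("top")
a=cv2.resize(im[100:290,90:540],None,fx=1.7,fy=1.7);b=cv2.resize(top[145:260,200:430],None,fx=1.9,fy=1.9,interpolation=cv2.INTER_CUBIC)
o=np.zeros((a.shape[0]+b.shape[0],a.shape[1],3),np.uint8);o[:a.shape[0]]=a;o[a.shape[0]:,:b.shape[1]]=b
cv2.imwrite("pics/w3.png",o[:,:,::-1]);print(o.shape)
```

```text
{'clock': 4.825, 'eef_pos': [516.198, 109.387, 86.556], 'force': [-2.871, -0.209, 6.47], 'torque': [-0.097, 0.592, 0.009]}
(541, 765, 3)
```

View pics/w3.png

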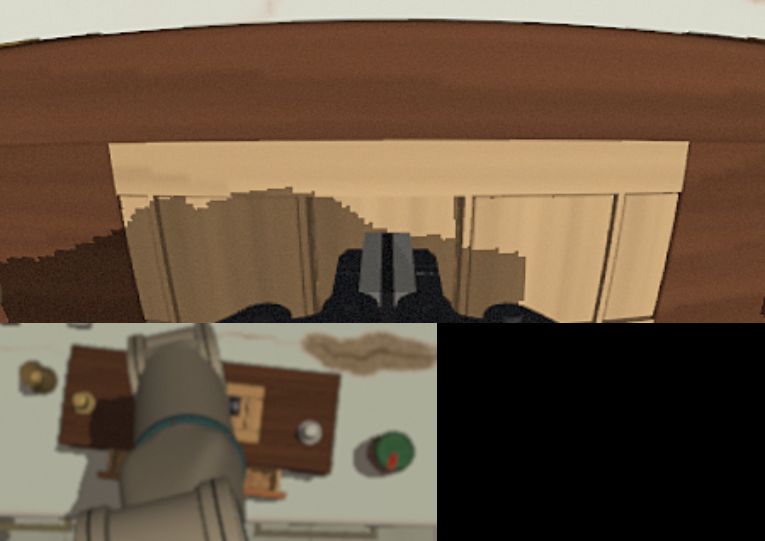

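The drawer front now shows beyond the chest front at about (265,480) in the lower picture, so the middle tile is the catch. I'll press it firmly to the stop.

Call:
play_rows(deltas=[0,0,1,0,0,0,0,0,0,2,0,0,0,0,0,0,3,0,0,0,0,0,0,3,0,0,0,0])

```text
clock: 5.42
eef_pos: [516.3, 109.4, 86.4]
tool_rot: [-3.141, -0.001, -0.094]
force: [-8.0, -1.6, 33.2]
width: -0.1
gripper_force: 16.8
```

The force rose to 33 N with no further travel, so the catch is fully down. I'll draw the hand straight up.

Call:
play_rows(deltas=[0,0,0,0,0,0,0,0,0,-10,0,0,0,0,0,0,-40,0,0,0,0,0,0,-80,0,0,0,0,0,0,-120,0,0,0,0,0,0,-150,0,0,0,0,0,0,-150,0,0,0,0,0,0,-150,0,0,0,0,0,0,-150,0,0,0,0])

```text
clock: 6.55
eef_pos: [515.7, 109.2, 232.0]
tool_rot: [3.141, 0.002, -0.094]
force: [-0.3, 0.3, -0.7]
width: -0.2
gripper_force: 0.0
```

Run:
```python
from h import *
s=read_state();print({k:np.round(s[k],3).tolist() for k in("clock","eef_pos","force")})
cv2.imwrite("pics/w4.png",get_image("wrist")[:,:,::-1])
```

```text
{'clock': 6.55, 'eef_pos': [515.651, 109.246, 232.014], 'force': [-0.263, 0.27, -0.672]}
```

View pics/w4.png

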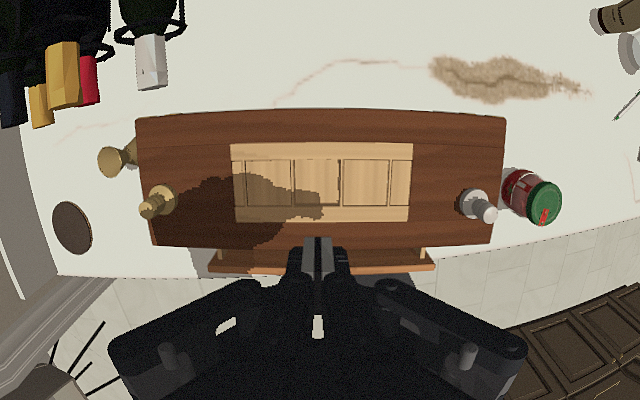

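The drawer front stands well out at row 268, the middle tile (315,185) is sunk, and the stoppers, jigger and jar are undisturbed.

```bash
python3 -c "
from cell import *
print(finish_job())"
```

```text
the job is handed in; nothing more can be done
None
```

The middle tile was the catch: I pressed it to its stop, the drawer came out, and I raised the hand clear and handed the job in with both stoppers, the jigger and the jar looking undisturbed in the last picture (no verdict was returned).

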